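Weigh a tray of cabochons on the covered balance

TASK

The tray of cut stones is ready to be weighed: swing open the balance's clear draught cover, carry the tray over without tipping it or spilling a stone, and set it down gently in the middle of the weighing pan. Let go of it and shut the cover fully so that the balance can settle. Leave the jar, the hammer and the bur block where they are.

Things in the scene. Friction and masses are not known exactly. Their poses are not given: they have to be found in the camera images.
- balance: White jeweller's bench balance, fixed, sloping keypad and display at its front. Origin: on the mat under the pan's centre; its front (keypad, cover knob) looks to its -x, y across, z up. Housing 180 mm wide, from 175 mm in front of the origin to 90 mm behind it, top 50 mm above the origin; only the pan and the cover stand up from it.
- pan: Square steel weighing pan of the balance, 100 x 100 x 4 mm, its top 64 mm above the balance's origin; delicate, it must not be struck or pressed hard. It sits on an overload spring: rigid up to 4 N, then it gives 1 mm for every 2.5 N, up to 6 mm. Origin at its centre, axes as the balance.
- pan_top (a point): Centre of the weighing pan's top face; axes as the balance.
- cover (a joint): Angle of the clear draught cover, rad: 0 shut, grows as its front swings up and back, 1.95 fully back. Stiff hinge (0.2 N m): it stays where left; may start slightly ajar. Upside-down clear box 140 deep x 150 wide x 60 mm high, 3 mm walls, 0.14 kg; shut, it surrounds the pan, lower edge 52 mm, top 112 mm above the balance's origin. Above 1.5 rad the space over the pan is free.
- cover_hinge (a point): Point in the middle of the cover's hinge axis, which lies along the balance's y: 70 mm behind the pan's centre (+x) and 52 mm above the balance's origin.
- cover_knob (a point): Centre of the cover's black knob, on a stalk 23 mm out from the middle of the cover's front wall. The knob is a disc 16 mm across, 14 mm wide along the hinge direction (balance's y): pinch its two flat ends; it can turn between the fingers as the cover swings. With the cover shut it lies 163 mm in front of and 43 mm above the hinge axis, so it moves on a circle of 169 mm radius.
- tray: Open aluminium weighing tray, loose on the mat, about 0.1 kg: 90 mm long (its x), 58 mm wide (its y), 28 mm high, 3 mm walls and floor. Origin: centre of its underside; z up. Can be gripped from above across its 58 mm width, at mid-length, on the outside of the long walls.
- stone_green: Dark green cabochon (domed stone, flat base), 24 mm across, 10 mm high, 12 g, loose in the tray. Origin: centre of its flat base.
- stone_amber: Orange-amber cabochon, the same size and mass, loose in the tray. Origin: centre of its flat base.
- stone_blue: Dark blue cabochon, the same size and mass, loose in the tray. Origin: centre of its flat base.
- jar: Small round glass jar with black lid, 46 mm across, 52 mm high, standing on the mat; to be left alone. Origin: centre of its underside.
- hammer: Small orange-handled hammer, 220 mm long, lying at the right side of the mat; to be left alone. Origin: its middle, underside; its x runs along the handle towards the head.
- bur_block: Wooden block 60 x 110 x 34 mm with rotary burs standing in it, 73 mm high over all, at the left side of the mat; to be left alone. Origin: centre of its underside.

How it is judged (in metres and radians):
On the way, in this order (a step that is already met when the one before it is completed fails the run):
1. the draught cover is swung open (past 1.2 rad) (value of joint cover above 1.2 rad), for 0.2 s.
2. the tray stands level on the weighing pan with all three stones in it, let go by the fingers (horizontal distance between tray and pan_top below 0.015 m and z of tray in the frame of pan_top between -0.003 and 0.003 m and angle between tray's own z axis and vertical below 0.04 rad and x of stone_green in the frame of tray between -0.042 and 0.042 m and y of stone_green in the frame of tray between -0.026 and 0.026 m and z of stone_green in the frame of tray between -0.005 and 0.026 m and x of stone_amber in the frame of tray between -0.042 and 0.042 m and y of stone_amber in the frame of tray between -0.026 and 0.026 m and z of stone_amber in the frame of tray between -0.005 and 0.026 m and x of stone_blue in the frame of tray between -0.042 and 0.042 m and y of stone_blue in the frame of tray between -0.026 and 0.026 m and z of stone_blue in the frame of tray between -0.005 and 0.026 m and contact force between the fingers and tray below 0.05 N), for 0.2 s.
At the end, for the whole second after the job is handed in: The tray rests flat on the weighing pan, its centre within 15 mm of the pan's centre, with the three stones inside it; the cover is shut (within 0.04 rad) and everything is let go and at rest (horizontal distance between tray and pan_top below 0.015 m and z of tray in the frame of pan_top between -0.003 and 0.003 m and angle between tray's own z axis and vertical below 0.04 rad and x of stone_green in the frame of tray between -0.042 and 0.042 m and y of stone_green in the frame of tray between -0.026 and 0.026 m and z of stone_green in the frame of tray between -0.005 and 0.026 m and x of stone_amber in the frame of tray between -0.042 and 0.042 m and y of stone_amber in the frame of tray between -0.026 and 0.026 m and z of stone_amber in the frame of tray between -0.005 and 0.026 m and x of stone_blue in the frame of tray between -0.042 and 0.042 m and y of stone_blue in the frame of tray between -0.026 and 0.026 m and z of stone_blue in the frame of tray between -0.005 and 0.026 m and value of joint cover below 0.04 rad and linear speed of tray below 0.01 m/s and contact force between tray and pan above 0.3 N); the robot touches nothing.
It fails at once if the tray is tipped more than 0.2 rad (about 11 degrees) from level (angle between tray's own z axis and vertical above 0.2 rad).
It fails at once if a stone leaves the tray (not ((x of stone_green in the frame of tray between -0.042 and 0.042 m and y of stone_green in the frame of tray between -0.026 and 0.026 m and z of stone_green in the frame of tray between -0.005 and 0.026 m) and (x of stone_amber in the frame of tray between -0.042 and 0.042 m and y of stone_amber in the frame of tray between -0.026 and 0.026 m and z of stone_amber in the frame of tray between -0.005 and 0.026 m) and (x of stone_blue in the frame of tray between -0.042 and 0.042 m and y of stone_blue in the frame of tray between -0.026 and 0.026 m and z of stone_blue in the frame of tray between -0.005 and 0.026 m))).
It fails at once if the weighing pan is struck or pressed with more than 16 N (contact force between anything else and pan above 16 N).
It fails at once if the tray is dropped (moves faster than 0.35 m/s while the fingers do not hold it) (linear speed of tray above 0.35 m/s and contact force between the fingers and tray below 0.05 N).
It fails at once if the jar, the hammer or the bur block is moved by more than 20 mm (distance of any of jar, hammer, bur_block from where it was at the start of the episode above 0.02 m).
It also fails if it takes over 72 s, if anything falls off the work surface, if the arm or the gripper's body presses on something with over 40 N, if the wrist force passes 120 N, or if a joint passes its speed limit or range.

ROBOT

A 6-joint arm with a two-finger parallel gripper is mounted at the origin on the work surface. World frame = base frame: x ahead of the robot, y to its left, z up, the work surface at z = 0. Lengths are in mm, angles in rad, forces in N, time in s.
With the tool pointing down it reaches from about 300 to 1000 mm from the base axis. Payload 5.1 kg.
Tool frame: the origin (TCP) lies on the centre line of the jaws, within the pads' length; the fingertips stand 25 mm ahead of it and the grasp point (between the pads) lies 6 mm ahead of it; z points along the fingers, y is the line along which they close (so a half turn about z gives the same grasp; the last joint's range is limited). The gripper opens to 95 mm and grips with 3 to 60 N. Pads are 20 mm wide; open, the fingers measure 119 mm over their backs; the gripper's body (75 mm by 180 mm) begins 59 mm behind the grasp point.
Start: joints at [-1.227, 0.124, 1.65, -0, 1.367, -0.083], TCP at [269.041, -591.694, 239.656] pointing down, gripper open.
Joint ranges: [-2.61, 2.61], [-1.02, 2.33], [0.03, 2.71], [-1.35, 4.49], [0.32, 2.68], [-2.91, 2.91]. Speed limits (rad/s): [2.57, 2.57, 3.14, 3.14, 3.14, 3.14].

INTERFACE

Orientations are given as a rotation vector (axis times angle).
In Python, from workcell import manip, viewer gives the robot as it stands.
- The arm moves only by the tool jog_arm, never from a script. Its argument "commands" is a list that holds one entry, the list of rows, each a list of 5 numbers: the opening, from -1 (shut) to 1 (fully open), then the shift along the tool's x, y, z in mm, then the turn about the tool's z in degrees. In form: [[[jaw, tx, ty, tz, yaw], ...]]. A call has 1 to 12 rows; each row shifts and turns the commanded pose from where the row before left it, along the tool's axes as they then stand; what a row does not reach is not made up. A row lasts 1/8 s, in which the tool goes at most 62.5 mm and 10.7 degrees, less where a joint would pass 70% of its speed; a pose out of reach is approached as far as the arm can. A call is refused whole if a number of a shift passes 62.5 or a number of a turn 10.7, either way. A call with a gripper value outside its range is refused whole. The fingers move at their own pace and stop on an object; the grip force is fixed at half the most. Time passes only in rows, so rows that do not move let the fingers close. It gives the time, the measured TCP pose, the force, the opening and the grip force at its end, in the units of the state.
- manip.get_obs(): the state, without advancing time (a new reading comes with each control period).
- viewer.capture(name): name is "scene" or "top" or "wrist"; returns a dict with "frame" (384x512x3 uint8, red, green, blue), "range_z" (384x512 float32, mm along the optical axis (not along the pixel's ray), 0 where there is no reading), "vertical_fov" (degrees; the focal length in pixels is half the picture's height over the tangent of half this angle, whatever the lens; pixels are square), "cx", "cy" (the principal point, pixels), "R" (3x3) and "t" (3): a world point X has camera coordinates R X + t. Camera axes: x right, y down, z forward; pixel columns grow to the right and rows downward; lengths in mm; the calibration is good to about 2 mm. A picture is of the moment at which its call begins.
- manip.sign_off(): hands the job in; it is judged then, once.
The state is a dict: "t": time; "q": joint angles; "dq": joint speeds; "effort": joint torques, N m; "tool_pos": TCP position; "tcp_rot": TCP orientation; "ft_force": force on the tool from outside, world axes, zero at the start; "ft_torque": the same for the moment, N m; "gripper_width": finger opening in mm; "grip_force": force on a finger pad.
Only numpy, scipy, OpenCV 4.12 (cv2) and the standard library are available. Lean on these libraries where they do the work, as an engineer would, in place of code of your own. Each camera call takes 0.05 s, during which the arm holds its last target. There are 200 camera calls.

## Working session

There is one attempt and no reset: what is moved stays moved. The work goes in short steps, Python scripts to look and compute and a tool call to move; the robot and the scene stay as the last step left them, time stands still between calls to the robot, and variables do not carry over. Pictures are saved under pics/ and viewed, at most 10 in all, crops included, and the job is handed in when it is done.

Besides the shell and the picture viewer there is one more tool, called as name(argument=value, ...), one argument or row to a line, values as JSON. jog_arm: Moves the arm, as the interface text tells. Its arguments: {"type":"object","properties":{"commands":{"type":"array","items":{"type":"array","items":{"type":"array","items":{"type":"number"}}}}},"required":["commands"]}

```bash
mkdir -p pics
cat > h.py <<'E'
import numpy as np, cv2
from workcell import manip, viewer
def f(c): return c["frame"].shape[0]/2/np.tan(np.radians(c["vertical_fov"])/2)
def cloud(c):
    z=c["range_z"].astype(float); v,u=np.mgrid[:z.shape[0],:z.shape[1]]
    P=np.stack([(u-c["cx"])/f(c)*z,(v-c["cy"])/f(c)*z,z],-1)
    W=(P-np.array(c["t"]))@np.array(c["R"]); W[z==0]=np.nan; return W
def save(c,n): cv2.imwrite(f"pics/{n}.png",c["frame"][:,:,::-1])
E
python3 - <<'E'
from h import *
a=viewer.capture("top"); b=viewer.capture("scene")
cv2.imwrite("pics/a.png",cv2.resize(a["frame"][:,:,::-1],(800,600)));cv2.imwrite("pics/b.png",cv2.resize(b["frame"][:,:,::-1],(800,600)))
W=cloud(a); np.save("top.npy",W); np.save("scene.npy",cloud(b)); print(manip.get_obs())
for c in (a,b): print(c["R"],c["t"],f(c), (c["range_z"]==0).mean())
for r in range(0,384,48): print([tuple(np.nan_to_num(W[r,k]).round().astype(int).tolist()) for k in range(0,512,64)])
E
```

```text
{'t': 0.1, 'q': array([-1.22660513e+00,  1.24454412e-01,  1.65153677e+00, -4.68592440e-05,
        1.36750648e+00, -8.26112281e-02]), 'dq': array([-0.00012926, -0.00231478, -0.00443493, -0.0005955 , -0.00125756,
        0.00072806]), 'effort': array([ 4.08603428e-04, -4.18881261e+01, -3.61096466e+01,  7.76350941e-02,
        4.61800920e-02, -7.22494065e-05]), 'tool_pos': array([ 268.84902085, -591.20328391,  238.50092769]), 'tcp_rot': array([-3.06848629e+00, -6.64958603e-01,  4.61442558e-04]), 'ft_force': array([ 0.7651388 , -0.20540034, -1.19419794]), 'ft_torque': array([0.00656169, 0.03394112, 0.01563521]), 'grip_force': 0.0, 'gripper_width': 95.13215439603445}
[[ 0.00915933 -0.99995445 -0.00268575]
 [-0.99954002 -0.00907782 -0.02893674]
 [ 0.02891104  0.00294956 -0.99957764]] [   1.77305772  542.30200564 1015.13973606] 405.09607742386504 0.004053751627604167
[[ 0.88402599  0.46741807 -0.0042884 ]
 [ 0.24567943 -0.47241837 -0.84644108]
 [-0.39766777  0.74722234 -0.53246513]] [-482.10647666  -39.82297933 1684.74042425] 477.0393104849085 0.0041351318359375
[(1395, 1142, -749), (1398,
[... 309 characters left out ...]
 1), (779, -1, 3), (775, -161, 21), (781, -327, 4), (783, -490, 3)]
[(650, 653, 0), (652, 488, 1), (653, 324, 4), (654, 161, 4), (648, -2, 55), (657, -165, 3), (658, -327, 4), (660, -489, 5)]
[(528, 650, -1), (529, 484, 4), (530, 322, 2), (531, 155, 32), (533, -3, 6), (532, -143, 137), (534, -288, 127), (538, -488, 5)]
[(406, 647, -1), (408, 481, 6), (409, 320, 2), (411, 158, 3), (412, -4, -3), (418, -159, 47), (415, -327, 4), (417, -489, 2)]
[(284, 645, -3), (286, 480, 0), (287, 319, -2), (289, 157, 0), (290, -5, -3), (291, -168, -5), (294, -328, 2), (296, -489, 2)]
[(164, 639, 0), (166, 478, -1), (168, 316, 1), (169, 155, -1), (170, -6, -3), (173, -167, 2), (174, -328, 0), (175, -490, -2)]
```

View pics/a.png

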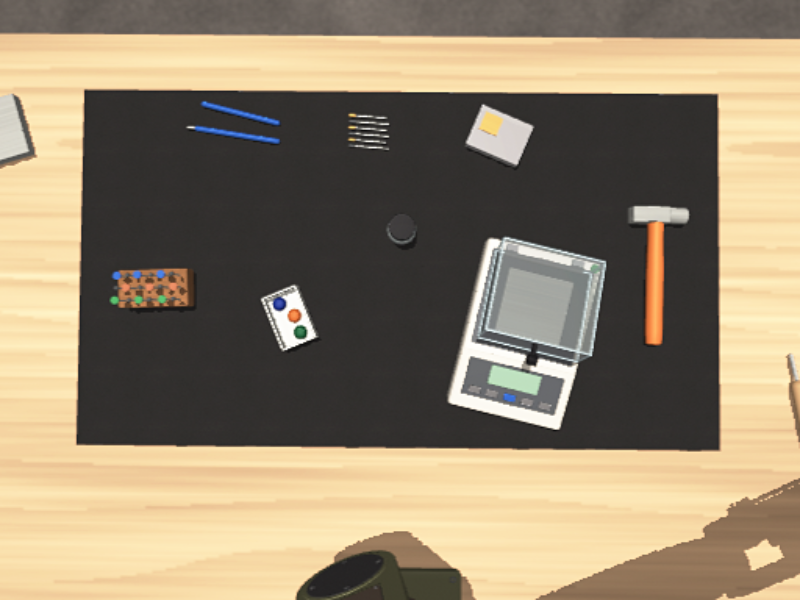

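View pics/b.png

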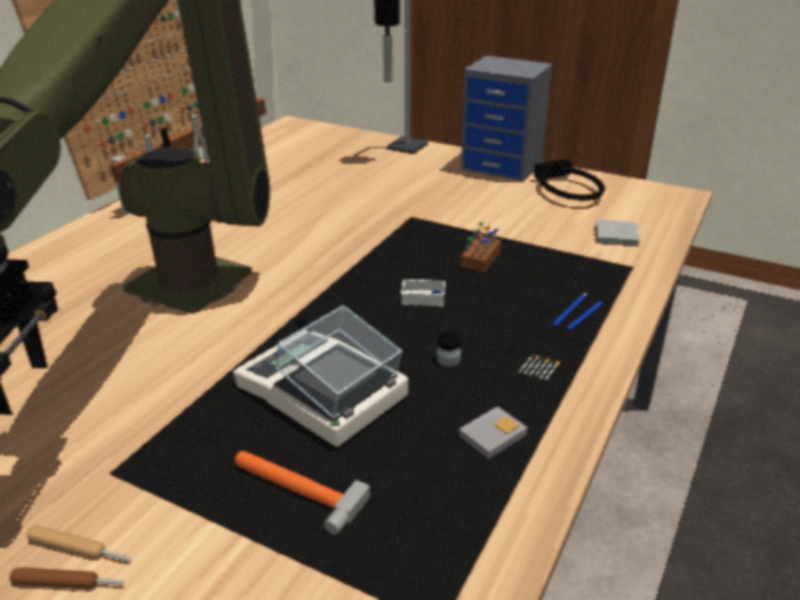

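The top view shows the tray at (290,318), the balance with its cover slightly ajar around (540,310), and the knob at about (531,355). The jar is at (402,229), the bur block at (153,288) and the hammer at (654,275). The scene view agrees with this.

Run:
```python
from h import *
c=viewer.capture("top"); W=cloud(c); F=c["frame"].astype(int); hsv=cv2.cvtColor(c["frame"],cv2.COLOR_RGB2HSV)
Z=W[...,2]; Z0=np.nan_to_num(Z)
print("mat z",np.nanmedian(Z[120:160,150:230]))
def ray(u,v,z):
    R=np.array(c["R"]);t=np.array(c["t"]);d=R.T@np.array([(u-c["cx"])/f(c),(v-c["cy"])/f(c),1]);o=-R.T@t
    return o+d*(z-o[2])/d[2]
# tray
sub=np.zeros(Z.shape,bool);sub[178:228,163:208]=1
m=(sub&((F.max(2)>110)|(hsv[...,1]>150)&(F.max(2)>60)|(Z0>15))).astype(np.uint8)
m=cv2.morphologyEx(m,cv2.MORPH_CLOSE,np.ones((5,5)))
cs=max(cv2.findContours(m,0,1)[0],key=cv2.contourArea)
for z in (3,30):
    P=np.array([ray(*p,z)[:2] for p in cs[:,0]],np.float32); print("tray",z,cv2.minAreaRect(P))
p=W[sub]; s=Z0[sub]; print("tray z pct",np.percentile(s[s>8],[5,50,95]), "rim pts",cv2.minAreaRect(p[s>20][:,:2].astype(np.float32)))
# balance
sub[:]=0;sub[140:285,270:400]=1
print(np.histogram(Z0[sub],bins=np.arange(-5,200,8)))
# sample profile: cols along cover centre
for v in range(148,280,6): print(v,[tuple(np.nan_to_num(W[v,u]).round().astype(int).tolist()) for u in (310,325,340,355,370)])
wm=(sub&(F.min(2)>150)&(hsv[...,1]<40)&(Z0>30)&(Z0<56)).astype(np.uint8)
pw=W[wm>0]; print("white",len(pw),cv2.minAreaRect(pw[:,:2].astype(np.float32)))
big=cv2.resize(c["frame"][130:285,270:400,::-1],None,fx=3.8,fy=3.8,interpolation=2);cv2.imwrite("pics/c.png",big)
```

```text
mat z 3.3616843492486796
tray 3 ((504.4792175292969, 177.47415161132812), (93.85616302490234, 63.004520416259766), 22.633798599243164)
tray 30 ((504.69488525390625, 172.90750122070312), (91.38963317871094, 61.34877395629883), 22.63379669189453)
tray z pct [ 8.32216332 15.55448062 32.64411807] rim pts ((504.02166748046875, 172.73257446289062), (89.7336654663086, 58.35968017578125), 22.634836196899414)
(array([4424, 5681,   16,   33,   91,  842, 1506, 1351,   17,   22,   24,
         59,  104,   88,  256, 1020, 1027, 1132, 1019,  138,    0,    0,
          0,    0,    0]), array([ -5,   3,  11,  19,  27,  35,  43,  51,  59,  67,  75,  83,  91,
        99, 107, 115, 123, 131, 139, 147, 155, 163, 171, 179, 187, 195]))
148 [(647, -140, -2), (647, -178, 2), (647, -215, 4), (648, -254, 2), (648, -292, 3)]
154 [(632, -140, 1), (619, -158, 114), (632, -216, 4), (632, -253, 5), (633, -292, 2)]
160 [(613, -135, 34), (605, -157, 118), (605, -192, 115), (606, -226, 116), (617, -292, 4)]
166 [(596, -133, 53), (591, -157, 119), (591, -191, 119), (592, -225, 119), (592, -259, 118)]
172 [(582, -133, 
[... 1042 characters left out ...]
-169, 54), (423, -206, 51), (424, -242, 52), (420, -293, 1)]
244 [(408, -135, 46), (408, -171, 46), (409, -207, 48), (409, -242, 51), (405, -292, 3)]
250 [(393, -135, 44), (393, -172, 42), (394, -207, 49), (395, -243, 48), (390, -292, 3)]
256 [(378, -136, 38), (379, -172, 41), (379, -208, 44), (380, -244, 45), (374, -292, 2)]
262 [(364, -136, 41), (364, -172, 40), (365, -208, 42), (365, -244, 43), (359, -293, 0)]
268 [(343, -141, 2), (343, -179, 1), (349, -209, 38), (350, -245, 39), (344, -292, 3)]
274 [(328, -141, 5), (328, -179, 2), (329, -217, 2), (335, -246, 36), (329, -292, 3)]
white 2200 ((481.9136962890625, -195.3477325439453), (178.55661010742188, 264.8772888183594), 76.703369140625)
```

View pics/c.png

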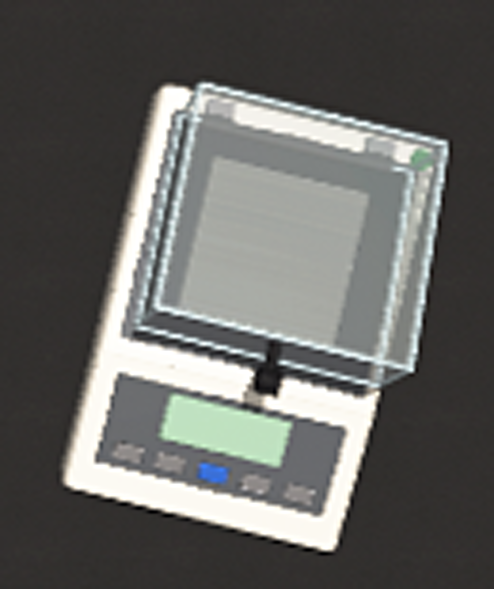

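The housing fits as 179 × 265 mm, which matches the given size. From it, the balance yaw is -13.3°, its origin is about (523,-205), and the cover is ajar by about 0.24 rad. The tray is at (504,173) with yaw 22.6° and fits as 90 × 58 mm. I'll move to a hover above the knob.

jog_arm(
  commands=[
    [[1,0,0,0,9.4],[1,0,0,0,9.4],[1,0,0,0,9.4],[-0.2,0,0,0,9.5],[-0.2,10,-54,2,0],[-0.2,10,-54,2,0],[-0.2,10,-54,2,0],[-0.2,10,-54,2,0],[-0.2,10,-54,3,0],[-0.2,10,-54,3,0],[-0.2,10,-54,3,0],[-0.2,10,-56,3,0]],
  ],
)

```text
t: 1.65
tool_pos: [446.6, -185.8, 219.5]
tcp_rot: [3.12, -0.363, 0.0]
ft_force: [0.7, 0.1, 0.1]
gripper_width: 37.8
grip_force: 0.0
```

```bash
cat >> h.py <<'E'
from scipy.spatial.transform import Rotation as Ro
psi=np.radians(-13.3); xb=np.array([np.cos(psi),np.sin(psi),0]); yb=np.array([-xb[1],xb[0],0])
O=np.array([523.3,-205.1,3.3]); H=O+70*xb+[0,0,52]
def knob(th): a=np.arctan2(43,163)+th; return H-168.6*np.cos(a)*xb+[0,0,168.6*np.sin(a)]
def st():
    o=manip.get_obs(); R=Ro.from_rotvec(o["tcp_rot"]).as_matrix()
    print("t",round(o["t"],2),"pos",o["tool_pos"].round(1),"yaw",np.degrees(np.arctan2(R[1,0],R[0,0])).round(2),"down",R[2,2].round(4),"w",round(o["gripper_width"],1),"gf",round(o["grip_force"],1),"ft",o["ft_force"].round(1)); return o,R
def go(T): # world target -> tool shift
    o,R=st(); print("shift",(R.T@(np.array(T)-o["tool_pos"])).round(1))
E
python3 - <<'E'
from h import *
st(); c=viewer.capture("wrist"); W=cloud(c); save(c,"d"); print(c["R"],c["t"])
F=c["frame"]; Z=np.nan_to_num(W[...,2]); print(knob(.24))
m=(F.max(2)<70)&(Z>110)&(Z<160)&(np.linalg.norm(W[...,:2]-knob(.24)[:2],axis=-1)<35)
print(m.sum()); P=W[m]
if len(P):
    B=(P-O)@np.array([xb,yb,[0,0,1]]).T; print(np.percentile(B,[2,25,50,75,98],axis=0).round(1))
B=(W-O)@np.array([xb,yb,[0,0,1]]).T
k=(Z>90)&(abs(B[...,1])<60)&(B[...,0]>-60)&(B[...,0]<60)&(B[...,2]>100)&(F.max(2)>70); 
print(k.sum(),np.polyfit(B[k][:,0],B[k][:,2],1))
T=np.load("top.npy");B=(T-O)@np.array([xb,yb,[0,0,1]]).T
k=(abs(B[...,1])<60)&(B[...,0]>-40)&(B[...,0]<60)&(B[...,2]>95); print(k.sum(),np.polyfit(B[k][:,0],B[k][:,2],1))
E
```

```text
t 1.65 pos [ 446.6 -185.8  219.5] yaw -13.27 down -1.0 w 37.8 gf 0.0 ft [0.7 0.1 0.1]
[[-2.29932356e-01 -9.73206579e-01 -2.56135445e-04]
 [-9.44409763e-01  2.23065179e-01  2.41520445e-01]
 [-2.34992151e-01  5.57752616e-02 -9.70395697e-01]] [-78.83869615 440.39903071 484.75895902]
[ 447.2678526  -187.12676197  135.82433626]
209
[[-8.260e+01 -6.600e+00  1.317e+02]
 [-7.790e+01 -1.000e-01  1.370e+02]
 [-7.380e+01  1.400e+00  1.384e+02]
 [-7.200e+01  3.600e+00  1.394e+02]
 [-6.920e+01  5.100e+00  1.406e+02]]
47690 [ -1.71083607 163.63582338]
2396 [ -0.24464828 131.5128675 ]
```

View pics/d.png

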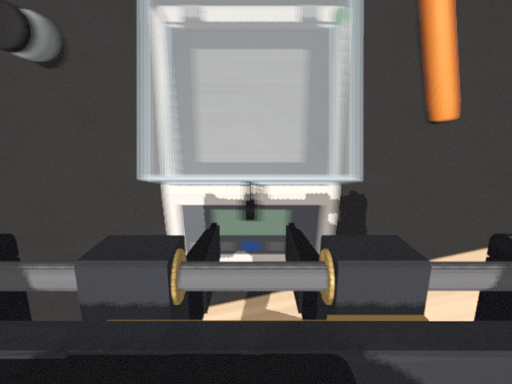

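The wrist view shows the knob at (250,208), centred between the fingers. The cover angle is about 0.24 rad. I'll descend and pinch the knob.

jog_arm(
  commands=[
    [[-0.2,1,1,30,0],[-0.2,0,0,30,0],[-0.2,0,0,12,0],[-0.2,0,0,0,0],[-1,0,0,0,0],[-1,0,0,0,0],[-1,0,0,0,0],[-1,0,0,0,0],[-1,0,0,0,0]],
  ],
)

```text
t: 2.82
tool_pos: [447.5, -188.0, 147.9]
tcp_rot: [-3.119, 0.362, -0.001]
ft_force: [1.2, 4.2, 1.5]
gripper_width: 13.9
grip_force: 30.0
```

Run:
```python
from h import *
st(); k0=knob(.24)
th=np.linspace(.24,1.82,23)
K=np.array([knob(t) for t in th])-k0; d=np.diff(K,axis=0)
print([(round(float(x@xb),1),round(float(-x[2]),1)) for x in d])
```

```text
t 2.83 pos [ 447.5 -188.   147.9] yaw -13.25 down -1.0 w 13.9 gf 30.0 ft [1.2 4.2 1.5]
[(6.2, -10.4), (6.9, -10.0), (7.6, -9.4), (8.2, -8.9), (8.9, -8.2), (9.4, -7.6), (9.9, -6.9), (10.4, -6.2), (10.8, -5.4), (11.2, -4.6), (11.5, -3.8), (11.7, -3.0), (11.9, -2.1), (12.0, -1.2), (12.1, -0.4), (12.1, 0.5), (12.0, 1.4), (11.9, 2.2), (11.7, 3.1), (11.5, 3.9), (11.2, 4.7), (10.8, 5.5)]
```

The grip is 13.9 mm wide on a 14 mm knob. I'll swing the cover along the arc.

jog_arm(
  commands=[
    [[-1,6.2,0,-10.4,0],[-1,6.9,0,-10,0],[-1,7.6,0,-9.4,0],[-1,8.2,0,-8.9,0],[-1,8.9,0,-8.2,0],[-1,9.4,0,-7.6,0],[-1,9.9,0,-6.9,0],[-1,10.4,0,-6.2,0],[-1,10.8,0,-5.4,0],[-1,11.2,0,-4.6,0],[-1,11.5,0,-3.8,0]],
  ],
)

```text
t: 4.2
tool_pos: [545.1, -211.1, 229.1]
tcp_rot: [-3.119, 0.362, 0.005]
ft_force: [-1.4, 4.7, -1.4]
gripper_width: 13.7
grip_force: 30.0
```

Run:
```python
from h import *
o,R=st(); p=o["tool_pos"]-[0,0,12.1]-H; print(p@xb,p[2],np.hypot(p@xb,p[2]),"th",np.arctan2(p[2],-p@xb)-.258)
```

```text
t 4.2 pos [ 545.1 -211.1  229.1] yaw -13.23 down -1.0 w 13.7 gf 30.0 ft [-1.4  4.7 -1.4]
-47.36765518312991 161.7335690481695 168.52727409712324 th 1.027889343234123
```

jog_arm(
  commands=[
    [[-1,11.7,0,-3,0],[-1,11.9,0,-2.1,0],[-1,12,0,-1.2,0],[-1,12.1,0,-0.4,0],[-1,12.1,0,0.5,0],[-1,12,0,1.4,0],[-1,11.9,0,2.2,0],[-1,11.7,0,3.1,0],[-1,11.5,0,3.9,0],[-1,11.2,0,4.7,0],[-1,10.8,0,5.5,0]],
  ],
)

```text
t: 5.58
tool_pos: [673.1, -241.2, 217.8]
tcp_rot: [3.121, -0.362, 0.007]
ft_force: [1.7, 5.0, 5.2]
gripper_width: 13.5
grip_force: 30.0
```

Run:
```python
from h import *
o,R=st(); p=o["tool_pos"]-[0,0,12.1]-H; print(p@xb,p[2],np.hypot(p@xb,p[2]),"th",np.arctan2(p[2],-p@xb)-.258)
```

```text
t 5.58 pos [ 673.1 -241.2  217.8] yaw -13.22 down -1.0 w 13.5 gf 30.0 ft [1.7 5.  5.2]
84.05302593933023 150.36976118632242 172.26716532406678 th 1.8225044586873436
```

jog_arm(
  commands=[
    [[-0.3,0,0,0,0],[-0.3,0,0,0,0],[-0.3,0,0,-30,0],[-0.3,0,0,-50,0],[1,-32.4,-45.5,0,0],[1,-32.4,-45.5,0,0],[1,-32.4,-45.5,0,0],[1,-32.4,-45.5,0,0],[1,-32.4,-45.5,0,0],[1,-32.4,-45.5,0,0],[1,-32.4,-45.5,0,0],[1,-32.4,-45.5,0,0]],
  ],
)

```text
t: 7.08
tool_pos: [501.0, 173.1, 294.8]
tcp_rot: [3.12, -0.364, 0.002]
ft_force: [1.1, -0.4, -0.8]
gripper_width: 94.7
grip_force: 0.0
```

jog_arm(
  commands=[
    [[1,0,0,35,-9],[1,0,0,35,-9],[1,0,0,35,-9],[1,0,0,35,-8.8],[1,0,0,35,0],[1,0,0,0,0]],
  ],
)

```text
t: 7.82
tool_pos: [499.6, 171.2, 116.4]
tcp_rot: [3.08, 0.614, -0.011]
ft_force: [-0.0, 0.5, 0.2]
gripper_width: 94.7
grip_force: 0.0
```

Run:
```python
from h import *
go([504.2,172.8,35]); c=viewer.capture("wrist"); save(c,"e"); W=cloud(c); F=c["frame"]; Z=np.nan_to_num(W[...,2])
d=np.linalg.norm(W[...,:2]-[504,173],axis=-1)<75
m=d&(Z>24)&(Z<40); print(m.sum(),cv2.minAreaRect(W[m][:,:2].astype(np.float32)))
c=viewer.capture("top"); W=cloud(c); B=(W-O)@np.array([xb,yb,[0,0,1]]).T
k=(abs(B[...,1])<50)&(B[...,0]>80)&(B[...,0]<250)&(B[...,2]>60); print(k.sum(),np.percentile(B[k],[2,50,98],axis=0).round())
k=(abs(B[...,1])<40)&(abs(B[...,0])<40); print(np.nanpercentile(B[k],[2,50,98],axis=0).round())
```

```text
t 7.83 pos [499.6 171.2 116.4] yaw 22.54 down -1.0 w 94.7 gf 0.0 ft [-0.   0.5  0.2]
shift [ 5.5  0.3 81.4]
1792 ((502.60955810546875, 173.03115844726562), (90.24586486816406, 58.15407943725586), 22.535106658935547)
1342 [[101. -48. 176.]
 [130.   2. 184.]
 [159.  48. 209.]]
[[-39. -38.  61.]
 [  0.  -0.  64.]
 [ 38.  38.  68.]]
```

View pics/e.png

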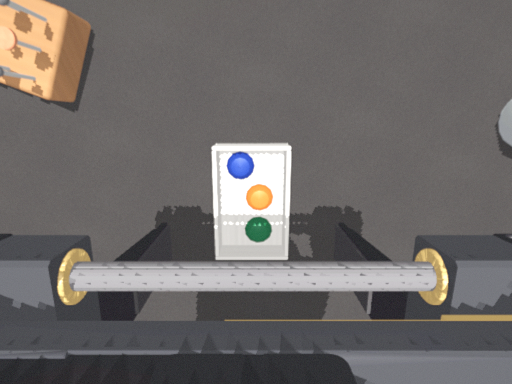

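The wrist view shows the tray centred at about (252,202), square to the jaws, with all three stones inside. The cover is still fully back. I'll descend and grip.

jog_arm(
  commands=[
    [[1,4.5,0,30,0],[1,0,0,30,0],[1,0,0,15,0],[1,0,0,6,0],[0.4,0,0,0,0],[0.3,0,0,0,0],[-1,0,0,0,0],[-1,0,0,0,0],[-1,0,0,0,0],[-1,0,0,0,0]],
  ],
)

```text
t: 9.18
tool_pos: [506.3, 174.1, 38.9]
tcp_rot: [-3.081, -0.614, -0.001]
ft_force: [-0.9, 0.9, 2.8]
gripper_width: 57.4
grip_force: 30.0
```

jog_arm(
  commands=[
    [[-1,0,0,-3,0],[-1,0,0,-6,0],[-1,0,0,-12,0],[-1,0,0,-20,0],[-1,0,0,-25,0],[-1,0,0,-25,0],[-1,0,0,-20,0],[-1,0,0,-10,0],[-1,0,0,-3,0]],
  ],
)

```text
t: 10.3
tool_pos: [506.3, 174.0, 163.0]
tcp_rot: [-3.081, -0.614, -0.001]
ft_force: [0.1, 0.6, -1.1]
gripper_width: 58.0
grip_force: 30.0
```

Run:
```python
from h import *
o,R=st(); go([O[0],O[1],160])
c=viewer.capture("wrist"); W=cloud(c); F=c["frame"].astype(int)
Z=np.nan_to_num(W[...,2]); d=np.linalg.norm(W[...,:2]-o["tool_pos"][:2],axis=-1)<75
m=d&(Z>105)&(Z<160)&(F.min(2)>120); print(np.percentile(Z[m],[5,50,95])); T=np.c_[(W[m]-o["tool_pos"])@R]; print(np.percentile(T,[1,50,99],axis=0))
hs=cv2.cvtColor(c["frame"],cv2.COLOR_RGB2HSV)
for n,l,h in (("amber",5,22),("green",60,90),("blue",105,130)):
    k=d&(Z>80)&(hs[...,0]>=l)&(hs[...,0]<=h)&(hs[...,1]>150); print(n,k.sum(),((np.median(W[k],0)-o["tool_pos"])@R).round(1))
```

```text
t 10.3 pos [506.3 174.  163. ] yaw 22.55 down -1.0 w 58.0 gf 30.0 ft [ 0.1  0.6 -1.1]
t 10.3 pos [506.3 174.  163. ] yaw 22.55 down -1.0 w 58.0 gf 30.0 ft [ 0.1  0.6 -1.1]
shift [-129.7  356.6    3. ]
[128.81289837 130.98258425 154.83559341]
[[-46.46085435 -28.05500584   7.54098541]
 [  7.61745561   0.67136027  32.02049644]
 [ 41.23684937  28.69057685  35.02551665]]
amber 996 [-0.3  6.6 25.3]
green 170 [-35.1   5.8  24.5]
blue 918 [24.4 -8.4 25.4]
```

The tray lifted level: the jaws read 58 mm and all three stones are inside. I'll rotate it to the balance yaw, then carry it across smoothly.

jog_arm(
  commands=[
    [[-1,0,0,0,2],[-1,0,0,0,4.5],[-1,0,0,0,6.5],[-1,0,0,0,7],[-1,0,0,0,6.5],[-1,0,0,0,5],[-1,0,0,0,3],[-1,0,0,0,1.4]],
  ],
)

```text
t: 11.35
tool_pos: [505.6, 173.8, 161.3]
tcp_rot: [3.119, -0.367, -0.003]
ft_force: [-0.3, -0.2, -0.8]
gripper_width: 57.8
grip_force: 30.0
```

jog_arm(
  commands=[
    [[-1,3.3,11.4,0,0],[-1,6.6,22.8,0,0],[-1,10,34.2,0,0],[-1,13.3,45.6,0,0],[-1,13.3,45.6,0,0],[-1,13.3,45.6,0,0],[-1,13.3,45.6,0,0],[-1,13.3,45.6,0,0],[-1,10,34.2,0,0],[-1,6.6,22.8,0,0],[-1,3.3,11.4,0,0],[-1,0,0,0,0]],
  ],
)

```text
t: 12.85
tool_pos: [525.1, -206.0, 162.3]
tcp_rot: [-3.12, 0.367, 0.001]
ft_force: [-0.3, 1.1, -1.6]
gripper_width: 57.9
grip_force: 30.0
```

Run:
```python
from h import *
go([525.8,-205.7,104])
c=viewer.capture("top"); W=cloud(c); B=(W-O)@np.array([xb,yb,[0,0,1]]).T
k=(abs(B[...,1])<50)&(B[...,0]>80)&(B[...,0]<250)&(B[...,2]>60); print(k.sum(),np.percentile(B[k],[2,50,98],axis=0).round())
c=viewer.capture("wrist"); save(c,"g")
```

```text
t 12.85 pos [ 525.1 -206.   162.3] yaw -13.41 down -1.0 w 57.9 gf 30.0 ft [-0.3  1.1 -1.6]
shift [ 0.6 -0.5 58.3]
1327 [[101. -48. 176.]
 [130.   2. 184.]
 [159.  48. 209.]]
```

View pics/g.png

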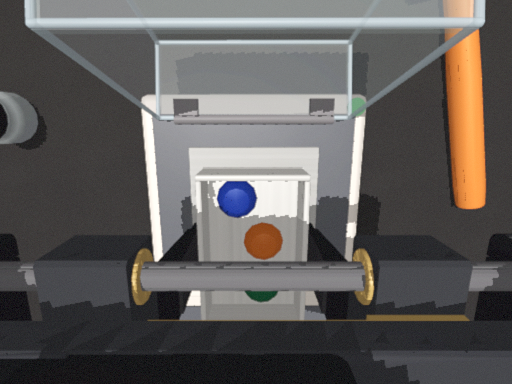

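The tray hangs centred over the pan, with the stones at (237,198), (263,240) and (262,290). The cover is clear. I'll lower it, then creep down.

jog_arm(
  commands=[
    [[-1,0.6,-0.5,5,0],[-1,0,0,10,0],[-1,0,0,14,0],[-1,0,0,12,0],[-1,0,0,8,0],[-1,0,0,4,0],[-1,0,0,2,0],[-1,0,0,0,0]],
  ],
)

```text
t: 13.95
tool_pos: [526.3, -205.3, 107.7]
tcp_rot: [3.12, -0.365, 0.001]
ft_force: [-0.4, 0.7, -1.3]
gripper_width: 57.8
grip_force: 30.0
```

jog_arm(
  commands=[
    [[-1,0,0,0.7,0],[-1,0,0,0.7,0],[-1,0,0,0,0]],
  ],
)

```text
t: 14.32
tool_pos: [526.1, -205.2, 106.1]
tcp_rot: [3.12, -0.365, 0.0]
ft_force: [0.5, 0.0, -0.8]
gripper_width: 57.6
grip_force: 30.0
```

jog_arm(
  commands=[
    [[-1,0,0,0.7,0],[-1,0,0,0.7,0],[-1,0,0,0,0]],
  ],
)

```text
t: 14.7
tool_pos: [526.0, -205.1, 104.5]
tcp_rot: [-3.12, 0.365, 0.0]
ft_force: [0.0, 0.1, -0.7]
gripper_width: 57.5
grip_force: 30.0
```

jog_arm(
  commands=[
    [[-1,0,0,0.5,0],[-1,0,0,0.5,0],[-1,0,0,0,0]],
  ],
)

```text
t: 15.08
tool_pos: [526.0, -205.2, 103.6]
tcp_rot: [-3.12, 0.365, 0.0]
ft_force: [0.9, 0.3, -1.4]
gripper_width: 57.9
grip_force: 30.0
```

jog_arm(
  commands=[
    [[-1,0,0,0.5,0],[-1,0,0,0,0]],
  ],
)

```text
t: 15.32
tool_pos: [526.1, -205.2, 103.1]
tcp_rot: [-3.12, 0.365, -0.0]
ft_force: [0.1, 0.7, -1.6]
gripper_width: 57.7
grip_force: 30.0
```

jog_arm(
  commands=[
    [[-1,0,0,0.5,0],[-1,0,0,0,0]],
  ],
)

```text
t: 15.58
tool_pos: [526.1, -205.2, 102.9]
tcp_rot: [3.12, -0.365, 0.0]
ft_force: [-0.5, 0.4, 0.3]
gripper_width: 57.6
grip_force: 30.0
```

jog_arm(
  commands=[
    [[-1,0,0,0.4,0],[-1,0,0,0,0]],
  ],
)

```text
t: 15.82
tool_pos: [526.1, -205.2, 102.6]
tcp_rot: [3.12, -0.365, 0.0]
ft_force: [-1.6, 0.8, 1.4]
gripper_width: 57.7
grip_force: 30.0
```

The force shows contact with the pan, about 2 to 3 N. I'll release and rise straight up.

jog_arm(
  commands=[
    [[0.27,0,0,0,0],[0.35,0,0,0,0],[0.5,0,0,0,0],[0.6,0,0,0,0],[0.6,0,0,-10,0],[0.6,0,0,-25,0],[0.6,0,0,-40,0],[0.6,0,0,-40,0],[0.6,0,0,-40,0]],
  ],
)

```text
t: 16.95
tool_pos: [526.0, -205.2, 259.4]
tcp_rot: [3.12, -0.365, 0.002]
ft_force: [0.4, 0.6, -0.3]
gripper_width: 75.8
grip_force: 0.0
```

Run:
```python
from h import *
o,R=st(); c=viewer.capture("wrist"); save(c,"i"); W=cloud(c); B=(W-O)@np.array([xb,yb,[0,0,1]]).T
k=(abs(B[...,1])<70)&(abs(B[...,0])<70)&(B[...,2]>85)&(B[...,2]<98); print(k.sum(),np.percentile(B[k],[1,50,99],axis=0),cv2.minAreaRect(B[k][:,:2].astype(np.float32)))
k=(abs(B[...,1])<48)&(abs(B[...,1])>34)&(abs(B[...,0])<45)&(B[...,2]>58)&(B[...,2]<70);print("pan",k.sum(),np.median(B[k][:,2]))
k=(abs(B[...,1])<60)&(B[...,0]>90)&(B[...,2]>100);print("cover",k.sum())
kn=knob(1.82); go(kn+[0,0,12.1]); print(((o["tool_pos"]-H)@xb))
```

```text
t 16.95 pos [ 526.  -205.2  259.4] yaw -13.35 down -1.0 w 75.8 gf 0.0 ft [ 0.4  0.6 -0.3]
920 [[-44.91659193 -29.08344834  85.45180494]
 [ -1.65635182  -0.78397023  90.88743549]
 [ 43.87564733  28.56780418  92.91150311]] ((-0.7213211059570312, -0.20702743530273438), (58.12432098388672, 89.31143951416016), 89.9845962524414)
pan 2025 63.26827540890899
cover 14481
t 17.0 pos [ 528.5 -206.3  266.5] yaw -13.34 down -0.9999 w 76.2 gf 0.0 ft [ 1.7 -0.8  3.5]
shift [145.9  -0.2  53.3]
-67.31497530032148
```

View pics/i.png

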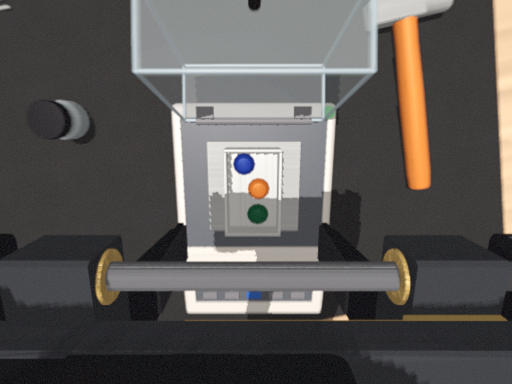

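The tray is flat and within 1 mm of the pan's centre, with the stones inside and the fingers off it. The cover is still back, with the knob at (254,5). I'll go back to the knob.

jog_arm(
  commands=[
    [[-0.3,10,0,0,0],[-0.3,40,0.5,0,0],[-0.3,50,0,0,0],[-0.3,40,0,0,0],[-0.3,8,0,0,0],[-0.3,0,0,0,0],[-0.3,0,0,0,0]],
  ],
)

```text
t: 17.88
tool_pos: [669.0, -239.5, 256.9]
tcp_rot: [-3.12, 0.365, 0.002]
ft_force: [0.6, -0.8, 0.4]
gripper_width: 33.3
grip_force: 0.0
```

Run:
```python
from h import *
go([673.1,-241.2,217.8])
c=viewer.capture("top"); W=cloud(c); B=(W-O)@np.array([xb,yb,[0,0,1]]).T
k=(abs(B[...,1])<70)&(B[...,0]>100)&(B[...,0]<160)&(B[...,2]>150)&(B[...,2]<200);n=np.polyfit(B[k][:,0],B[k][:,2],1);print(k.sum(),n,np.percentile(B[k],[2,50,98],axis=0).round())
```

```text
t 17.88 pos [ 669.  -239.5  256.9] yaw -13.35 down -1.0 w 33.3 gf 0.0 ft [ 0.6 -0.8  0.4]
shift [ 4.4  0.7 39. ]
820 [ -0.21217758 210.68902721] [[101.   1. 177.]
 [127.  35. 184.]
 [155.  69. 191.]]
```

jog_arm(
  commands=[
    [[-0.3,3.5,0.7,12,0],[-0.3,0,0,18,0],[-0.3,0,0,8,0],[-0.3,0,0,0,0],[-1,0,0,0,0],[-1,0,0,0,0],[-1,0,0,0,0],[-1,0,0,0,0]],
  ],
)

```text
t: 18.92
tool_pos: [673.6, -241.3, 220.1]
tcp_rot: [3.12, -0.365, 0.002]
ft_force: [0.1, 0.3, 1.0]
gripper_width: 13.6
grip_force: 30.0
```

Run:
```python
from h import *
st()
th=np.linspace(1.79,0,29)
K=np.array([knob(t) for t in th]); d=np.diff(K,axis=0)
print([[-1,round(float(x@xb),1),0,round(float(-x[2]),1),0] for x in d], knob(0),knob(1.79))
```

```text
t 18.93 pos [ 673.6 -241.3  220.1] yaw -13.34 down -1.0 w 13.6 gf 30.0 ft [0.1 0.3 1. ]
[[-1, -9.7, 0, -4.6, 0], [-1, -10.0, 0, -4.0, 0], [-1, -10.2, 0, -3.4, 0], [-1, -10.4, 0, -2.7, 0], [-1, -10.6, 0, -2.0, 0], [-1, -10.7, 0, -1.3, 0], [-1, -10.8, 0, -0.7, 0], [-1, -10.8, 0, 0.0, 0], [-1, -10.8, 0, 0.7, 0], [-1, -10.7, 0, 1.4, 0], [-1, -10.6, 0, 2.1, 0], [-1, -10.4, 0, 2.8, 0], [-1, -10.2, 0, 3.4, 0], [-1, -10.0, 0, 4.1, 0], [-1, -9.7, 0, 4.7, 0], [-1, -9.4, 0, 5.3, 0], [-1, -9.0, 0, 5.9, 0], [-1, -8.6, 0, 6.4, 0], [-1, -8.2, 0, 7.0, 0], [-1, -7.7, 0, 7.5, 0], [-1, -7.2, 0, 8.0, 0], [-1, -6.7, 0, 8.4, 0], [-1, -6.2, 0, 8.8, 0], [-1, -5.6, 0, 9.2, 0], [-1, -5.0, 0, 9.6, 0], [-1, -4.4, 0, 9.8, 0], [-1, -3.7, 0, 10.1, 0], [-1, -3.1, 0, 10.3, 0]] [ 432.77215018 -183.70012312   98.30602182] [ 666.77248715 -239.0154588   205.0700774 ]
```

jog_arm(
  commands=[
    [[-1,-9.7,0,-4.6,0],[-1,-10,0,-4,0],[-1,-10.2,0,-3.4,0],[-1,-10.4,0,-2.7,0],[-1,-10.6,0,-2,0],[-1,-10.7,0,-1.3,0],[-1,-10.8,0,-0.7,0],[-1,-10.8,0,0,0],[-1,-10.8,0,0.7,0],[-1,-10.7,0,1.4,0]],
  ],
)

```text
t: 20.18
tool_pos: [570.8, -217.0, 236.6]
tcp_rot: [3.12, -0.365, 0.001]
ft_force: [2.0, 1.1, 5.3]
gripper_width: 13.7
grip_force: 30.0
```

jog_arm(
  commands=[
    [[-1,-10.6,0,2.1,0],[-1,-10.4,0,2.8,0],[-1,-10.2,0,3.4,0],[-1,-10,0,4.1,0],[-1,-9.7,0,4.7,0],[-1,-9.4,0,5.3,0],[-1,-9,0,5.9,0]],
  ],
)

```text
t: 21.05
tool_pos: [502.4, -200.9, 208.5]
tcp_rot: [-3.12, 0.365, 0.004]
ft_force: [-2.9, 2.3, 9.0]
gripper_width: 13.7
grip_force: 30.0
```

Run:
```python
from h import *
o,R=st(); p=o["tool_pos"]-[0,0,12.1]-H; th=np.arctan2(p[2],-p@xb)-.258; print(p@xb,p[2],np.hypot(p@xb,p[2]),"th",th)
K=np.array([knob(t) for t in np.linspace(th,0.0,13)]);d=np.diff(K,axis=0)
print([[-1,round(float(x@xb),1),0,round(float(-x[2]),1),0] for x in d]); go(K[-1]+[0,0,12.1])
```

```text
t 21.05 pos [ 502.4 -200.9  208.5] yaw -13.34 down -1.0 w 13.7 gf 30.0 ft [-2.9  2.3  9. ]
-91.30359123167365 141.11308643904226 168.0751288446722 th 0.7385158555710055
[[-1, -8.5, 0, 5.9, 0], [-1, -8.2, 0, 6.4, 0], [-1, -7.7, 0, 6.9, 0], [-1, -7.3, 0, 7.4, 0], [-1, -6.8, 0, 7.8, 0], [-1, -6.3, 0, 8.2, 0], [-1, -5.8, 0, 8.6, 0], [-1, -5.3, 0, 8.9, 0], [-1, -4.7, 0, 9.2, 0], [-1, -4.2, 0, 9.5, 0], [-1, -3.6, 0, 9.7, 0], [-1, -3.0, 0, 9.9, 0]]
t 21.05 pos [ 502.4 -200.9  208.5] yaw -13.34 down -1.0 w 13.7 gf 30.0 ft [-2.9  2.3  9. ]
shift [-71.5  -0.6  98.3]
```

jog_arm(
  commands=[
    [[-1,-8.5,0,5.9,0],[-1,-8.2,0,6.4,0],[-1,-7.7,0,6.9,0],[-1,-7.3,0,7.4,0],[-1,-6.8,0,7.8,0],[-1,-6.3,0,8.2,0],[-1,-5.8,0,8.6,0],[-1,-5.3,0,8.9,0],[-1,-4.7,0,9.2,0],[-1,-4.2,0,9.5,0]],
  ],
)

```text
t: 22.3
tool_pos: [440.4, -186.2, 127.9]
tcp_rot: [3.12, -0.365, -0.001]
ft_force: [-2.3, -0.6, 2.6]
gripper_width: 13.6
grip_force: 30.0
```

jog_arm(
  commands=[
    [[-1,-1.8,0,4.9,0],[-1,-1.8,0,4.9,0],[-1,-1.5,0,4.9,0],[-1,0,0,0,0]],
  ],
)

```text
t: 22.8
tool_pos: [435.7, -185.0, 113.4]
tcp_rot: [3.12, -0.365, -0.001]
ft_force: [-1.9, -2.1, 0.0]
gripper_width: 13.7
grip_force: 30.0
```

Run:
```python
from h import *
o,R=st(); p=o["tool_pos"]-[0,0,12.1]-H; th=np.arctan2(p[2],-p@xb)-.258; print(p@xb,p[2],np.hypot(p@xb,p[2]),"th",th)
```

```text
t 22.8 pos [ 435.7 -185.   113.4] yaw -13.35 down -1.0 w 13.7 gf 30.0 ft [-1.9 -2.1  0. ]
-159.91207523720738 45.98595400239758 166.39284771942843 th 0.02201469963724384
```

jog_arm(
  commands=[
    [[-1,-0.7,0,1.5,0],[-1,-0.5,0,1.5,0],[-1,0,0,0,0]],
  ],
)

```text
t: 23.18
tool_pos: [435.0, -184.9, 111.2]
tcp_rot: [3.12, -0.365, 0.002]
ft_force: [-0.9, -2.5, 1.9]
gripper_width: 13.5
grip_force: 30.0
```

jog_arm(
  commands=[
    [[-1,0,0,1,0],[-1,0,0,1,0],[-1,0,0,0,0]],
  ],
)

```text
t: 23.55
tool_pos: [434.7, -184.8, 109.9]
tcp_rot: [3.12, -0.365, -0.001]
ft_force: [-5.0, -0.9, 7.9]
gripper_width: 13.9
grip_force: 30.0
```

jog_arm(
  commands=[
    [[-1,0,0,1.2,0],[-1,0,0,0,0]],
  ],
)

```text
t: 23.8
tool_pos: [434.8, -184.8, 109.7]
tcp_rot: [-3.12, 0.365, 0.002]
ft_force: [-8.3, 1.3, 13.2]
gripper_width: 13.6
grip_force: 30.0
```

jog_arm(
  commands=[
    [[-0.6,0,0,0,0],[-0.4,0,0,0,0],[-0.4,0,0,0,0],[-0.4,-4,0,-10,0],[-0.4,-4,0,-30,0],[-0.4,-10,0,-50,0],[-0.4,-20,0,-50,0],[-0.4,-20,0,-20,0],[-0.4,0,0,0,0],[-0.4,0,0,0,0]],
  ],
)

```text
t: 25.05
tool_pos: [378.1, -171.1, 266.9]
tcp_rot: [-3.12, 0.365, 0.001]
ft_force: [0.3, 0.6, -0.4]
gripper_width: 28.9
grip_force: 0.0
```

Run:
```python
from h import *
st(); c=viewer.capture("wrist"); save(c,"k")
for c in (c,viewer.capture("top")):
    W=cloud(c); B=(W-O)@np.array([xb,yb,[0,0,1]]).T
    k=(abs(B[...,1])<60)&(abs(B[...,0])<58)&(B[...,2]>95)&(B[...,2]<135); print(k.sum(),np.polyfit(B[k][:,0],B[k][:,2],1) if k.sum()>50 else 0,np.nanpercentile(B[k],[2,50,98],axis=0).round(1))
```

```text
t 25.05 pos [ 378.1 -171.1  266.9] yaw -13.35 down -1.0 w 28.9 gf 0.0 ft [ 0.3  0.6 -0.4]
12983 [4.78502642e-04 1.11225961e+02] [[-56.8 -57.6 109.7]
 [-18.    0.  111.2]
 [ 16.8  57.6 112.7]]
2729 [2.10017878e-03 1.12073470e+02] [[-5.570e+01 -5.770e+01  1.088e+02]
 [-1.000e-01 -3.000e-01  1.120e+02]
 [ 5.570e+01  5.750e+01  1.156e+02]]
```

View pics/k.png

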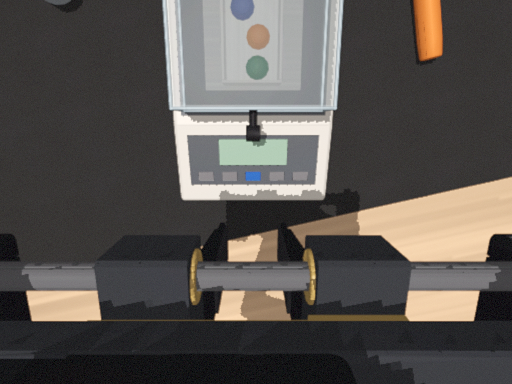

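The cover is shut: its top is level at 112 mm, with a slope of about 0.002 at most. The tray and stones are visible inside at about (255,40), and the gripper is clear.

```bash
python3 -c "
from workcell import manip; print(manip.sign_off())"
```

```text
the job is handed in; nothing more can be done
None
```

I handed the job in at about 25 s: the tray sits flat within about 1 mm of the pan's centre with all three stones in it, the cover is fully shut, and the gripper is clear; the jar, hammer and bur block were not touched, and no verdict came back.

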